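# Jack up the front of a bench instrument and hold it

### The job

Set the small hand jack on the bench so that its round saddle stands centred under the lift pad of the grey instrument (the pad lies under the round boss on the lug at the front rail), let go of it, then push the jack's pump handle all the way down so that the instrument's front is raised by the jack. Finish while still holding the handle down, with the front legs in the air, so that a colleague can work under it. Never touch the instrument with the robot, and leave the meter, the jar and the screwdriver where they lie.

Things in the scene. Friction and masses are not known exactly. Their poses are not given: they have to be found in the camera images.
- jack: Loose hand jack, 0.85 kg, aluminium on a dark base plate 235 x 80 x 10 mm. Origin: underside, on the saddle's axis; z up, x from handle end to saddle end; plate from x -200 to +35 mm. On its centre line: ram housing (40 mm across, 42 high) with the saddle at x 0; upright grip block, 36 along x by 40 along y, to 85 mm high, centred at x -60 (grip across y from above); behind it the handle.
- jack_grip (a point): Point on the axis of the jack's grip block, 65 mm above the underside of the jack (20 mm below the top of the block), 60 mm behind the saddle axis. Its axes are those of the jack.
- saddle_top (a point): Centre of the top face of the jack's saddle, a flat round steel disc 38 mm across, 8 mm thick. 60 mm above the bench with the handle up; rises straight up by 50 mm per rad of handle, 27.5 mm in all. Not latched: it sinks again if the handle is let up.
- handle_pad (a point): Centre of the top face of the rubber pad (36 along the handle x 50 wide x 12 mm) at the pump handle's free end. The handle turns about a level axis along the jack's y, at x -85, 60 mm above the jack's underside; pad centre 120 mm from it, top face 6 mm above the handle's centre line. Handle up: 184 mm behind the saddle axis, 128 mm above the bench; fully down: 205 behind, 66 above.
- pump_handle (a joint): Pump handle of the jack, rad: 0 = up (sloping up by 0.55 rad), 0.55 = fully down on its stop (level). A spring returns it; pressing the pad down takes about 2 N free and 5 to 10 N with the instrument on the saddle.
- instrument: Grey instrument (case 190 deep x 270 wide, from 50 to 115 mm above the bench) hinged at its rear to a rail fixed on the bench, resting on two 50 mm front legs. Origin: on the bench, 45 mm before the case's front, midway across; x into the instrument, y along its front, z up. The lug is clamped up to 65 mm either side of the origin along y, at x 0. Front legs at x 60, y +-118.
- lift_pad (a point): Centre of the underside of the lift pad, a round steel button 24 mm across, 70 mm above the bench with the instrument down. It is under the aluminium lug, a plate 36 mm wide, 78 to 85 mm high, that ends 23 mm before the pad and is clamped to the case's front rail; a round boss 20 mm across, 10 tall, on the lug is right above the pad. Rises about 17 mm with the jack's handle fully down.
- meter: Blue handheld meter lying on the bench, 160 x 80 x 34 mm; origin under its centre. Bystander.
- jar: Small jar with a dark cap, 56 mm across, 75 mm tall; origin under its centre. Bystander.
- driver: Screwdriver lying on the bench. Bystander.

How it is judged (in metres and radians):
On the way:
1. the jack stands on the bench with its saddle centred within 12 mm under the lift pad, let go, handle up (horizontal distance between saddle_top and lift_pad below 0.012 m and height (world z) of jack below 0.004 m and angle between jack's own z axis and vertical below 0.06 rad and contact force between the fingers and jack below 0.5 N and value of joint pump_handle below 0.15 rad and height (world z) of lift_pad below 0.073 m), for 0.2 s.
At the end, for the whole second after the job is handed in: The robot still presses the jack (over 1.5 N), handle down (over 0.48 of 0.55 rad), the lift pad over 82 mm above the bench (raised 12 mm), carried by the jack (over 3 N) and not the robot, saddle within 14 mm of the pad's axis, jack flat on the bench, all at rest (value of joint pump_handle above 0.48 rad and height (world z) of lift_pad above 0.082 m and horizontal distance between saddle_top and lift_pad below 0.014 m and angle between jack's own z axis and vertical below 0.06 rad and height (world z) of jack below 0.005 m and contact force between jack and instrument above 3 N and contact force between each of the arm, the fingers and instrument below 0.5 N and contact force between any of the fingers, the arm and jack above 1.5 N and linear speed of jack below 0.02 m/s and velocity of joint pump_handle between -0.1 and 0.1 rad/s); the arm keeps its last pose, push and grip.
It fails at once if the robot touches the instrument (contact force between any of the arm, the fingers and instrument above 2 N).
It fails at once if a bystander is disturbed (moved over 30 mm) (distance of any of meter, jar, driver from where it was at the start of the episode above 0.03 m).
It also fails if it takes over 51 s, if anything falls off the work surface, if the arm or the gripper's body presses on something with over 40 N, if the wrist force passes 120 N, or if a joint passes its speed limit or range.

### The arm

A 6-joint arm with a two-finger parallel gripper is mounted at the origin on the work surface. World frame = base frame: x ahead of the robot, y to its left, z up, the work surface at z = 0. Lengths are in m, angles in degrees, forces in N, time in s.
With the tool pointing down it reaches from about 0.4 to 0.825 m from the base axis. Payload 7 kg.
Tool frame: the origin (TCP) lies at the very end of the fingers, on their centre line; the grasp point (between the pads) lies tcp_to_grasp behind it (tcp_to_grasp is the distance from the TCP to the grasp point, in m); x points along the fingers, y is the direction in which the jaws open and shut, and the axes are right-handed (so a half turn about x gives the same grasp; the last joint's range is limited). The gripper opens to 88 mm and grips with 3 to 60 N. Pads are 19 mm wide; open, the fingers measure 130 mm over their backs; the gripper's body (78 mm by 193 mm) begins 47 mm behind the grasp point.
Start: joints at [87.382, 20.546, 0.682, 0, -70.136, -16.507], TCP at [0.221, 0.638, 0.227] pointing down, gripper open.
Joint ranges: [-176.03, 176.03], [-82.01, 121.73], [-58.28, 71.71], [-173.87, 95.51], [-174.79, -0.11], [-173.66, 173.66]. Speed limits (degrees/s): [136.94, 136.94, 172.46, 180, 180, 180].

### API

Orientations are given as [roll, pitch, yaw] about the fixed x, y, z axes, in that order (R = Rz(yaw) Ry(pitch) Rx(roll)).
In Python, from plant import * gives the robot as it stands. The module is installed in compiled form; this text tells all that it offers.
- The arm moves only by the shell command python3 -m pendant 'ROWS'. ROWS is JSON, a list of rows, each an object with "claw": the finger opening in mm, from 0 to 87.6; "linear": the shift along the tool's x, y, z in mm, a list of three; "twist": the turn about the tool's x in rad. In form: [{"claw": claw, "linear": [tx, ty, tz], "twist": twist}, ...]. A call has exactly 10 rows; each row shifts and turns the commanded pose from where the row before left it, along the tool's axes as they then stand; what a row does not reach is not made up. A row lasts 1/12 s, in which the tool goes at most 41.7 mm and 7.16 degrees, less where a joint would pass 70% of its speed; a pose out of reach is approached as far as the arm can. A call with a gripper value outside its range is refused whole. The fingers move at their own pace and stop on an object; the grip force is fixed at half the most. Time passes only in rows, so rows that do not move let the fingers close, or fill a call up. It gives the time, the measured TCP pose, the force and the opening at its end, in the units of the state.
- get_obs(): the state, without advancing time (a new reading comes with each control period).
- snapshot(name): name is "scene" or "top" or "wrist"; returns (picture, depth): 420x560x3 uint8, red, green, blue; 420x560 float32, m along the optical axis (not along the pixel's ray), 0 where there is no reading.
- camera_params(name): a dict with "fx", "fy", "cx", "cy" (pixels), "rvec" (rotation vector, rad) and "tvec" (3), from world to camera coordinates, as OpenCV has them. Camera axes: x right, y down, z forward; pixel columns grow to the right and rows downward; lengths in m; the calibration is good to about 2 mm. The wrist camera is an equidistant fisheye: a pixel r from the principal point sees the ray r / f radians off the axis. A picture is of the moment at which its call begins: read the wrist's pose just before it. camera_params takes no time and is no camera call; for the wrist camera it gives the pose at the moment of the call.
- close_job(): hands the job in, once; it reports no verdict.
Trained networks look in the newest picture that a camera, given by its name, has taken for a name from the list of things; names that differ only in an ending like _2 or _b are one class to them, and where a whole thing is asked for, a point or a joint stands for the part that bears it (a point fixed in the world has none). Each returns a list of dicts, best first, with "confidence" (0 to 1); they miss things now and then, are a little off and sometimes report something else, mostly with a low value. They report only what shows in the picture. A call takes as long as a camera call.
- boxes_of(camera, target): "xy" ([column, row] in pixels, amid what is visible of it).
The state is a dict: "clock": time; "joint_pos": joint angles; "qvel": joint speeds; "tau": joint torques, N m; "tool_pos": TCP position; "orientation": TCP orientation; "force": force on the tool from outside, world axes, zero at the start; "moment": the same for the moment, N m; "opening": finger opening in m.
Only numpy, scipy, OpenCV 4.12 (cv2) and the standard library are available. Lean on these libraries where they do the work, as an engineer would, in place of code of your own. Each camera call takes 0.05 s, during which the arm holds its last target. There are 200 camera calls.

## Working session

There is one attempt and no reset: what is moved stays moved. The work goes in short steps, Python scripts to look and compute and a shell command to move; the robot and the scene stay as the last step left them, time stands still between calls to the robot, and variables do not carry over. Pictures are saved under pics/ and viewed, about 8 in all and at most 12, crops included, and the job is handed in when it is done.

```bash
mkdir -p pics
cat > h.py <<'E'
from plant import *
import numpy as np, cv2
def P(name):
    c=camera_params(name); R=cv2.Rodrigues(np.array(c["rvec"],float))[0]; return c,R,np.array(c["tvec"],float).ravel()
def world_map(name,d):
    c,R,t=P(name); v,u=np.mgrid[:420,:560].astype(float)
    x=(u-c["cx"])/c["fx"]; y=(v-c["cy"])/c["fy"]
    if name=="wrist":
        r=np.hypot(x,y)+1e-9; k=np.tan(r)/r; x=x*k;y=y*k
    p=np.dstack([x*d,y*d,d]); return (p-t)@R
def proj(name,w):
    c,R,t=P(name); p=R@np.array(w)+t
    if name=="wrist":
        th=np.arctan2(np.hypot(p[0],p[1]),p[2]); s=th/np.hypot(p[0],p[1]); return p[0]*s*c["fx"]+c["cx"],p[1]*s*c["fy"]+c["cy"]
    return p[0]/p[2]*c["fx"]+c["cx"],p[1]/p[2]*c["fy"]+c["cy"]
def save(n,im,s=1): cv2.imwrite(n,cv2.resize(im[:,:,::-1],None,fx=s,fy=s))
E
python3 - <<'E'
from h import *
o=get_obs(); print(o)
for n in("top","scene"):
    im,d=snapshot(n); save(f"pics/{n}0.png",im,1.4); W=world_map(n,d); np.savez(f"{n}0.npz",im=im,d=d,W=W)
    for t in("jack","jack_grip","saddle_top","handle_pad","instrument","lift_pad","meter","jar","driver"):
        for b in boxes_of(n,t)[:2]:
            u,v=map(int,b["xy"]); print(n,t,b["xy"],round(b["confidence"],2),W[v,u].round(3))
E
```

```text
{'clock': 0.0, 'joint_pos': array([ 8.73827887e+01,  2.05907065e+01,  6.32362840e-01, -1.93530830e-02,
       -7.01356539e+01, -1.65053375e+01]), 'qvel': array([ 0.1791852 ,  0.08529773, -0.00447115, -0.00783939, -0.04398897,
        0.02718614]), 'tau': array([ 6.23291089e-05, -5.82719707e+01,  2.93037558e+01,  6.99671522e+00,
        6.81251142e-03, -1.67617941e-04]), 'tool_pos': array([0.22100985, 0.63726369, 0.22562261]), 'orientation': array([  95.5527479 ,   89.90425745, -103.57639194]), 'force': array([-0.66120516, -0.26945397, -0.03136912]), 'moment': array([ 0.02326804, -0.01031217, -0.01215184]), 'opening': 0.08772581280093149}
top jack [325.2, 215.3] 0.8 [ 0.565 -0.204  0.086]
top jack_grip [329.4, 216.0] 0.9 [ 0.566 -0.22   0.064]
top handle_pad [340.3, 183.4] 0.54 [ 0.657 -0.248  0.134]
top instrument [271.2, 136.4] 0.66 [ 0.82  -0.032  0.117]
top instrument [408.7, 256.1] 0.48 [ 0.44  -0.478  0.031]
top lift_pad [276.0, 171.9] 0.65 [ 0.712 -0.049  0.084]
top meter [136.3, 246.7] 0.81 [0.474 0.409 0.029]
top meter [170.5, 197.2] 0.72 [0.627 0.295 0.076]
top jar [170.9, 195.7] 0.75 [0.633 0.295 0.077]
top driver [410.9, 258.0] 0.88 [ 0.434 -0.485  0.026]
top driver [339.0, 189.5] 0.46 [ 0.643 -0.247  0.116]
scene jack [236.1, 264.0] 0.62 [ 0.572 -0.212  0.013]
scene jack_grip [236.7, 261.0] 0.68 [ 0.567 -0.205  0.017]
scene saddle_top [226.6, 237.9] 0.66 [ 0.502 -0.175  0.062]
scene handle_pad [245.7, 261.1] 0.73 [ 0.665 -0.27   0.135]
scene handle_pad [226.7, 234.3] 0.72 [ 0.491 -0.162  0.059]
scene instrument [340.1, 260.8] 0.57 [ 0.869 -0.091  0.117]
scene lift_pad [296.3, 233.8] 0.6 [ 0.692 -0.058  0.098]
scene meter [318.6, 161.7] 0.97 [0.486 0.389 0.035]
scene jar [339.7, 185.7] 0.54 [0.646 0.281 0.055]
scene driver [142.8, 302.5] 0.6 [ 0.459 -0.493  0.023]
```

View pics/top0.png

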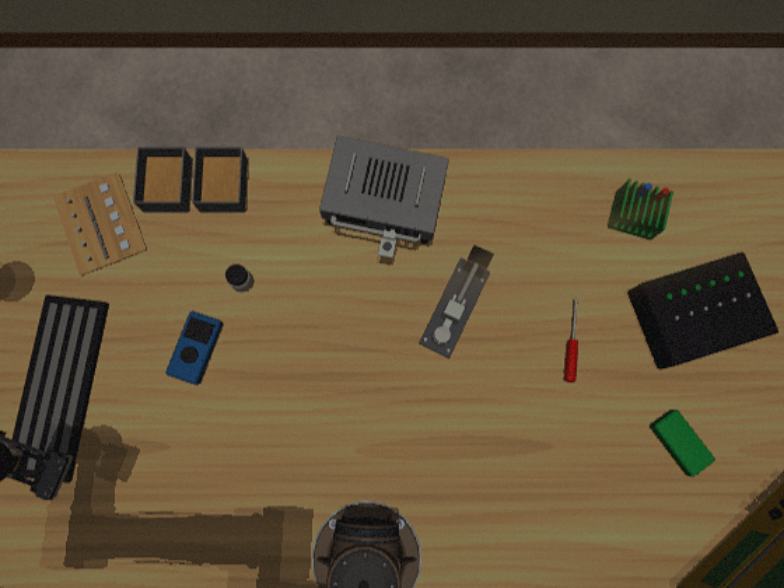

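View pics/scene0.png

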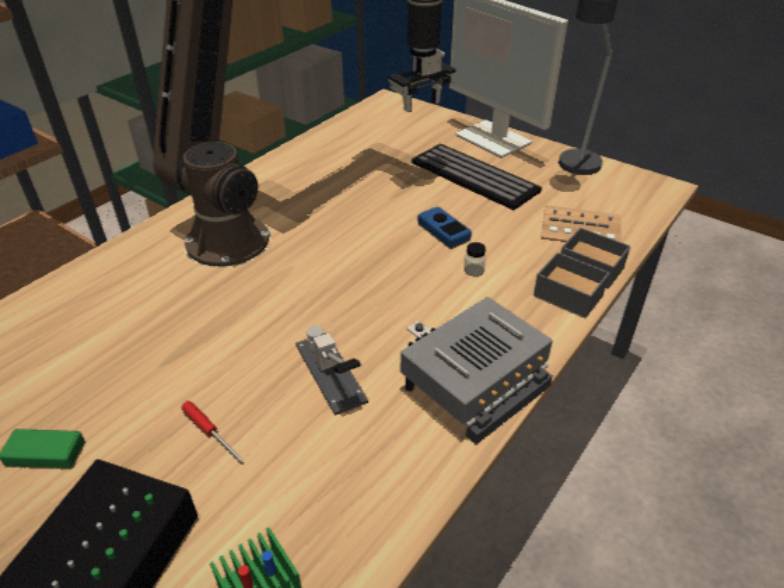

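Top view (1.4x): jack saddle near (443,330), handle end (481,255); instrument case at (385,190) with lug/boss at (387,246); jar (238,277), meter (195,347), driver (572,345). The jack's handle points away from the robot, so it must be turned about 160°.

Run:
```python
from h import *
for n in("top","scene"):
    z=np.load(f"{n}0.npz"); W=z["W"]; im=z["im"]; X,Y,Z=W[...,0],W[...,1],W[...,2]
    m=(X>.66)&(X<1.05)&(Y>-.25)&(Y<.15)&(Z>.105)&(Z<.125)
    r=cv2.minAreaRect(W[m][:,:2].astype(np.float32)); print(n,"case",m.sum(),r,"corners",cv2.boxPoints(r).round(3).tolist())
    m=(X>.62)&(X<.76)&(Y>-.15)&(Y<.05)&(Z>.074)&(Z<.1)
    print("lug pts",m.sum()); 
    m2=m&(Z>.089); print("boss",m2.sum(),W[m2].mean(0).round(4), W[m2].min(0).round(3),W[m2].max(0).round(3))
    J=(X>.42)&(X<.74)&(Y>-.31)&(Y<-.12)
    m=J&(Z>.005)&(Z<.015); r=cv2.minAreaRect(W[m][:,:2].astype(np.float32)); print("plate",m.sum(),r)
    for a,b,s in((.053,.066,"saddle?"),(.08,.09,"block top"),(.12,.14,"hpad")):
        m=J&(Z>a)&(Z<b)&((X<.53) if s[0]=="s" else True); print(s,m.sum(),W[m].mean(0).round(4),np.median(W[m],0).round(4))
print(camera_params("wrist")); print({n:(-P(n)[1].T@P(n)[2]).round(3) for n in("top","scene","wrist")})
try: print(tcp_to_grasp)
except Exception as e: print(e)
```

```text
top case 4507 ((0.8227806091308594, -0.093159019947052), (0.39497870206832886, 0.2180032730102539), 71.3313217163086) corners [[0.656000018119812, -0.24500000476837158], [0.8629999756813049, -0.3149999976158142], [0.9890000224113464, 0.05900000035762787], [0.7829999923706055, 0.1289999932050705]]
lug pts 450
boss 195 [ 0.7223 -0.0474  0.0935] [ 0.676 -0.149  0.089] [0.76  0.046 0.1  ]
plate 1421 ((0.5797184705734253, -0.21521154046058655), (0.3192346394062042, 0.18888838589191437), 0.09607066959142685)
saddle? 104 [ 0.4957 -0.1762  0.0606] [ 0.4944 -0.1763  0.0605]
block top 157 [ 0.5729 -0.198   0.0853] [ 0.5523 -0.2013  0.0853]
hpad 167 [ 0.663  -0.2546  0.1291] [ 0.6605 -0.2582  0.1284]
scene case 4254 ((0.8244742155075073, -0.09171062707901001), (0.38988402485847473, 0.21763981878757477), 71.44214630126953) corners [[0.6589999794960022, -0.24199999868869781], [0.8659999966621399, -0.3109999895095825], [0.9900000095367432, 0.057999998331069946], [0.7829999923706055, 0.12800000607967377]]
lug pts 128
boss 53 [ 0.7093 -0.046   0.0947] [ 0.689 -0.112  0.089] [0.744 0.041 0.1  ]
plate 1043 ((0.5816588401794434, -0.21224024891853333), (0.3177315592765808, 0.18233519792556763), 0.8398485779762268)
saddle? 82 [ 0.4955 -0.1765  0.0604] [ 0.4945 -0.1758  0.0607]
block top 130 [ 0.5683 -0.2015  0.0853] [ 0.5539 -0.2044  0.0854]
hpad 127 [ 0.6667 -0.2628  0.131 ] [ 0.6677 -0.2634  0.1311]
{'fx': 325.19226210127806, 'fy': 325.19226210127806, 'cx': 280.33085912999, 'cy': 213.17389407738253, 'rvec': array([-1.70158925,  2.39087598,  0.38092991]), 'tvec': array([ 0.67494674, -0.03806871,  0.39210618])}
{'top': array([ 0.265, -0.028,  1.56 ]), 'scene': array([ 1.277, -0.93 ,  1.091]), 'wrist': array([0.302, 0.61 , 0.385])}
0.0188
```

```bash
python3 -m pendant '[{"claw":87,"linear":[0,26,-22],"twist":0},{"claw":87,"linear":[0,26,-22],"twist":0},{"claw":87,"linear":[0,26,-22],"twist":0},{"claw":87,"linear":[0,26,-22],"twist":0},{"claw":87,"linear":[0,26,-22],"twist":0},{"claw":87,"linear":[0,26,-22],"twist":0},{"claw":87,"linear":[0,26,-22],"twist":0},{"claw":87,"linear":[0,26,-22],"twist":0},{"claw":87,"linear":[0,26,-22],"twist":0},{"claw":87,"linear":[0,26,-22],"twist":0}]' && python3 -m pendant '[{"claw":87,"linear":[0,26,-23],"twist":0},{"claw":87,"linear":[0,26,-23],"twist":0},{"claw":87,"linear":[0,26,-23],"twist":0},{"claw":87,"linear":[0,26,-23],"twist":0},{"claw":87,"linear":[0,26,-23],"twist":0},{"claw":87,"linear":[0,26,-23],"twist":0},{"claw":87,"linear":[0,26,-23],"twist":0},{"claw":87,"linear":[0,26,-23],"twist":0},{"claw":87,"linear":[0,0,0],"twist":0},{"claw":87,"linear":[0,0,0],"twist":0}]'
cat > look.py <<'E'
from h import *
import sys
k=sys.argv[1]
o=get_obs(); c0,R,t=P("wrist"); im,d=snapshot("wrist")
W=world_map("wrist",d); np.savez(f"w{k}.npz",im=im,d=d,W=W); save(f"pics/w{k}.png",im,1.4)
print(o["clock"],o["tool_pos"].round(4),o["joint_pos"].round(1),o["force"].round(1))
for n in sys.argv[2:]:
    for b in boxes_of("wrist",n)[:2]:
        u,v=map(int,b["xy"]); print(n,b["xy"],round(b["confidence"],2),W[v,u].round(4))
E
python3 look.py 1 jack jack_grip saddle_top handle_pad lift_pad
```

```text
clock: 1.83
tool_pos: [0.3441, 0.3184, 0.2269]
orientation: [-98.2, 90.0, 62.7]
force: [1.8, -0.6, 0.4]
opening: 0.0868
clock: 2.67
tool_pos: [0.4499, 0.0615, 0.2266]
orientation: [-164.5, 90.0, -3.8]
force: [0.3, 0.3, -0.4]
opening: 0.0869
2.6667 [0.4499 0.0615 0.2266] [ 32.8  -0.8 -25.8   0.  -65.   37.9] [ 0.3  0.3 -0.4]
jack [454.2, 55.2] 0.93 [ 0.5379 -0.1809  0.0351]
jack_grip [453.4, 54.6] 0.96 [ 0.5392 -0.1768  0.0403]
saddle_top [466.4, 91.6] 0.83 [ 0.4958 -0.1688  0.0593]
handle_pad [478.7, 9.3] 0.76 [ 0.5826 -0.2103  0.0716]
lift_pad [50.4, 122.1] 0.72 [0.6242 0.2818 0.0688]
```

View pics/w1.png

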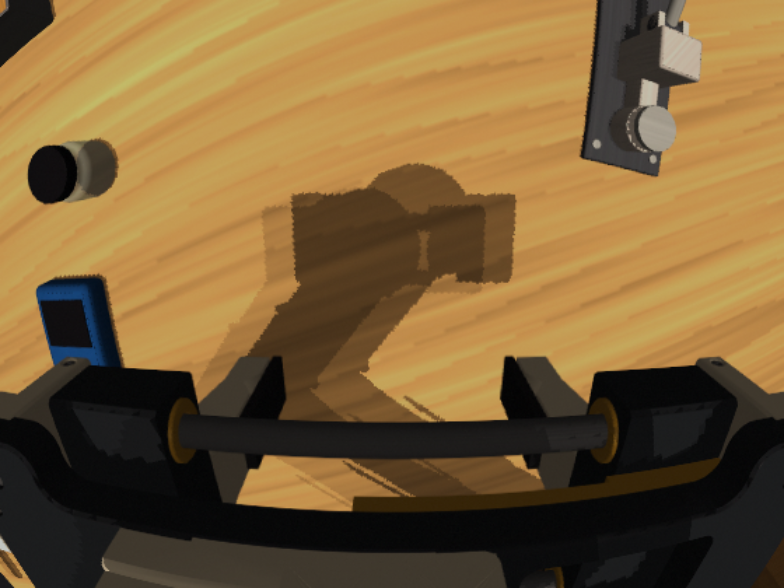

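The jar, meter and part of the jack (saddle at ~(655,128)) are visible; the lug is outside the view. Moving on to hover over the jack.

```bash
python3 -m pendant '[{"claw":87,"linear":[0,27,-22.7],"twist":0},{"claw":87,"linear":[0,27,-22.7],"twist":0},{"claw":87,"linear":[0,27,-22.7],"twist":0},{"claw":87,"linear":[0,27,-22.7],"twist":0},{"claw":87,"linear":[0,27,-22.7],"twist":0},{"claw":87,"linear":[0,27,-22.7],"twist":0},{"claw":87,"linear":[0,27,-22.7],"twist":0},{"claw":87,"linear":[0,27,-22.7],"twist":0},{"claw":87,"linear":[0,0,0],"twist":0.12},{"claw":87,"linear":[0,0,0],"twist":0}]'
python3 look.py 2 jack jack_grip saddle_top handle_pad lift_pad
cat > jack.py <<'E'
from h import *
import sys
z=np.load(sys.argv[1]); W=z["W"]; g=[float(a) for a in sys.argv[2:4]]
D=np.hypot(W[...,0]-g[0],W[...,1]-g[1]); Z=W[...,2]
for a,b,r,s in((.082,.088,.04,"block"),(.056,.064,.09,"saddle"),(.005,.014,.2,"plate")):
    m=(D<r)&(Z>a)&(Z<b); n,l,st,ce=cv2.connectedComponentsWithStats(m.astype(np.uint8))
    if n<2: continue
    i=1+st[1:,4].argmax(); p=W[l==i]; print(s,len(p),p.mean(0).round(4),cv2.minAreaRect(p[:,:2].astype(np.float32)))
E
python3 jack.py w2.npz .551 -.2025
```

```text
clock: 3.8
tool_pos: [0.5507, -0.2011, 0.2256]
orientation: [25.6, 89.9, 179.2]
force: [-0.7, 1.3, -0.5]
opening: 0.0874
3.8 [ 0.5507 -0.2011  0.2256] [ -1.   12.3 -10.9   0.  -66.9  64.6] [-0.7  1.3 -0.5]
jack [280.1, 149.0] 0.55 [ 0.5952 -0.2216  0.0841]
jack_grip [280.8, 144.9] 0.6 [ 0.5997 -0.2238  0.0872]
saddle_top [280.2, 247.8] 0.88 [ 0.4982 -0.1743  0.0623]
handle_pad [280.5, 72.2] 0.56 [ 0.6551 -0.2509  0.1242]
lift_pad [85.5, 138.3] 0.57 [ 0.6998 -0.0535  0.0925]
lift_pad [497.0, 166.9] 0.33 [ 0.454  -0.472   0.0212]
block 1473 [ 0.5485 -0.2005  0.0851] ((0.5478333830833435, -0.2002776861190796), (0.03997322544455528, 0.03541669249534607), 63.458152770996094)
saddle 847 [ 0.4949 -0.1744  0.0601] ((0.4942321181297302, -0.17421455681324005), (0.036349836736917496, 0.0369739755988121), 64.09183502197266)
plate 3773 [ 0.5904 -0.1913  0.0103] ((0.5786657333374023, -0.1886947900056839), (0.03313380852341652, 0.23413945734500885), 63.97370910644531)
```

View pics/w2.png

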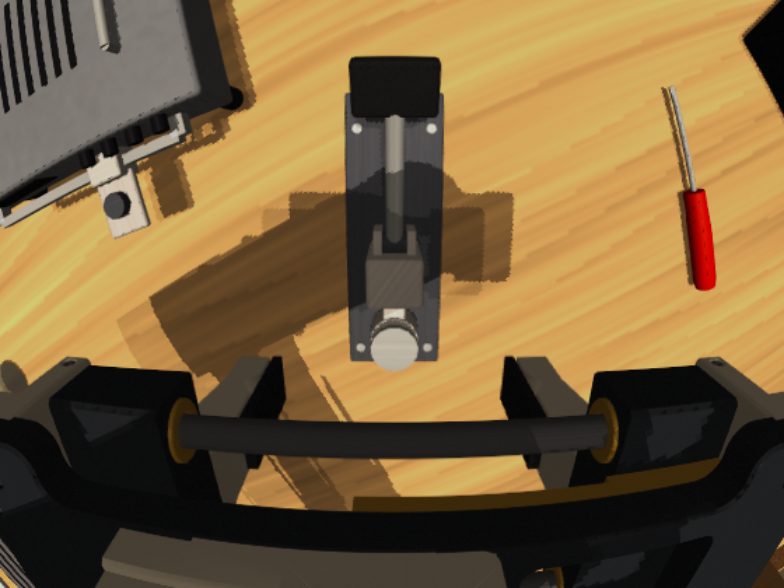

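Excellent view: jack aligned vertically (block (393,280), saddle (393,343)), jaws parallel to the block; lug boss at (117,204) with the lug pointing down-right. Measure boss and instrument yaw from this picture.

Run:
```python
from h import *
z=np.load("w2.npz"); W=z["W"]
X,Y,Z=W[...,0],W[...,1],W[...,2]
D=np.hypot(X-.70,Y+.05)
for lo,hi,r in((.0915,.0985,.025),(.081,.0885,.05),(.111,.119,.4)):
    m=(D<r)&(Z>lo)&(Z<hi); n,l,st,ce=cv2.connectedComponentsWithStats(m.astype(np.uint8)); i=1+st[1:,4].argmax(); p=W[l==i]
    b=cv2.minAreaRect(p[:,:2].astype(np.float32)); print(len(p),p.mean(0).round(4),b,cv2.boxPoints(b).round(3).tolist())
    # front edge for case
z=np.load("top0.npz"); W=z["W"]; X,Y,Z=W[...,0],W[...,1],W[...,2]
m=(X>.7)&(Y>-.25)&(Y<.15)&(Z>.108)&(Z<.122); n,l,st,ce=cv2.connectedComponentsWithStats(m.astype(np.uint8)); i=1+st[1:,4].argmax(); p=W[l==i]
print("topcase",p.mean(0),cv2.minAreaRect(p[:,:2].astype(np.float32)))
p=W[(np.hypot(X-.70,Y+.05)<.025)&(Z>.0915)&(Z<.0985)]; print("topboss",len(p),p.mean(0))
```

```text
264 [ 0.7175 -0.0529  0.0959] ((0.7186155915260315, -0.05131278932094574), (0.029805565252900124, 0.012611541897058487), 79.3623275756836) [[0.7099999785423279, -0.06499999761581421], [0.722000002861023, -0.06700000166893005], [0.7279999852180481, -0.03799999877810478], [0.7149999737739563, -0.035999998450279236]]
1037 [ 0.6959 -0.0547  0.0855] ((0.7023555040359497, -0.0555257648229599), (0.050950899720191956, 0.07858338952064514), 46.35177230834961) [[0.656000018119812, -0.04699999839067459], [0.7129999995231628, -0.10100000351667404], [0.7480000257492065, -0.06400000303983688], [0.6919999718666077, -0.009999999776482582]]
13899 [ 0.7861 -0.0765  0.1154] ((0.788490355014801, -0.07893003523349762), (0.1921703964471817, 0.16324804723262787), 63.185279846191406) [[0.671999990940094, -0.12800000607967377], [0.8180000185966492, -0.20200000703334808], [0.9049999713897705, -0.029999999329447746], [0.7590000033378601, 0.04399999976158142]]
topcase [ 0.8364902  -0.0431957   0.11565493] ((0.8350852727890015, -0.041669175028800964), (0.27032995223999023, 0.204844668507576), 77.9186782836914)
topboss 43 [ 0.70505478 -0.05304902  0.0948273 ]
```

Run:
```python
from h import *
for f,(u,v) in (("w2.npz",(84,145)),("top0.npz",(276,176)),("scene0.npz",(298,234))):
    z=np.load(f); W=z["W"]; g=z["im"].astype(int).mean(2)
    s=np.s_[v-14:v+15,u-14:u+15]; w=W[s]; gg=g[s]
    if f=="w2.npz":
        m=(gg<75); n,l,st,ce=cv2.connectedComponentsWithStats(m.astype(np.uint8)); print(st,ce)
        i=l[14,14]; p=w[(l==i)&(abs(w[...,2]-.095)<.0025)]; print(len(p),p.mean(0),p.min(0),p.max(0))
    m=(abs(w[...,2]-.095)<.0025)
    print(f); print((w[...,2]*1000).round().astype(int)[4:25:2,4:25:2]); print(gg.astype(int)[4:25:2,4:25:2])
im=np.load("w2.npz")["im"]; save("pics/crop.png",im[95:190,30:150],6)
```

```text
[[  0   0  29  29 547]
 [  1   0   4   2   4]
 [ 28   0   1   3   3]
 [  4   6  19  19 287]] [[14.27605119 13.59963437]
 [ 2.5         0.5       ]
 [28.          1.        ]
 [13.48780488 15.08710801]]
228 [ 0.6938917  -0.04694777  0.09507907] [ 0.68471278 -0.05550608  0.09252551] [ 0.70315203 -0.03710324  0.09684284]
w2.npz
[[ 87 384  86  85  85  86  86  85  85  85  86]
 [ 86  86  86  85  90  93  90  86  85  85  86]
 [ 84 384  94  95  95  96  94  91  89  86  85]
 [ 87  94  94  95  94  95  96  92  88  84  87]
 [ 86  95  95  96  95  96  97  94  92  87  85]
 [ 97  96  96  96  95  94  96  95  91  88  86]
 [ 95  95  94  95  97  94  95  95  94  88  86]
 [ 95  96  96  95  95  96  95  96  92  85  85]
 [ 86  95  95  95  96  96  95  95  90  85  86]
 [  1  95  95  96  95  94  94  93  87  86  85]
 [  0  86  85  95  96  95  91  87  84  85  85]]
[[189 196 196 195 195 192 194 192 197 196 195]
 [191 196 197 154  84  55  36 105 157 196 197]
 [193 188  68  67  66  58  20  17  40 197 197]
 [195  67  67  68  68  68  48  17  17 141 196]
 [146  70  67  68  73  71  70  22  17  20 195]
 [ 81  69  71  71  7
[... 1654 characters left out ...]
  3  -3  81  83  85  96 108 113 117 113]
 [  0   1   1   6  -4  85  84 104 116 119 114]
 [  2   4   3   2 108 109 117 116 115 115 117]
 [  1   2 109   0 116 117 119 117 117 115 116]]
[[166 167 170 177 172 171 168 169 166 167 172]
 [167 168 176 172 169 168 170 165 166 172 175]
 [171 178 173 168 169 171 167 166 171 176 177]
 [177 173 170 167 187 167 144 171 176 178 177]
 [172 168 176 193 153  78  80 143 170 177 177]
 [169 151 197 195 130  67  70 124 194 197 111]
 [169 165 121 184 193  41  42 167 201 177  40]
 [168 165 164 140 163 199 166 145  41 121 129]
 [165 164 169 175 151 106 145  65 125 126 126]
 [163 168 173 177 131  24 109 131 129 129 129]
 [167 174 104 117 151 131 129 129 129 131 130]]
```

View pics/crop.png

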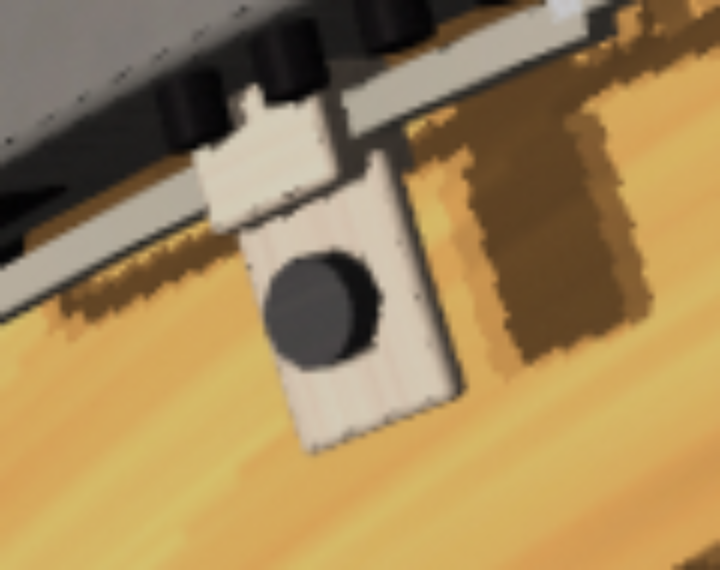

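Crop shows the boss top disc (light grey) at about (308,310) in the 6x crop, cleanly separated from its side; gives lift pad at (0.694, -0.0465). Descend and grip (5 mm shifts, 180 mm down).

```bash
python3 -m pendant '[{"claw":87,"linear":[20,0.5,2.5],"twist":-0.006},{"claw":87,"linear":[35,0,0],"twist":0},{"claw":87,"linear":[35,0,0],"twist":0},{"claw":87,"linear":[35,0,0],"twist":0},{"claw":87,"linear":[30,0,0],"twist":0},{"claw":87,"linear":[15,0,0],"twist":0},{"claw":87,"linear":[9.5,0,0],"twist":0},{"claw":30,"linear":[0,0,0],"twist":0},{"claw":30,"linear":[0,0,0],"twist":0},{"claw":30,"linear":[0,0,0],"twist":0}]' && python3 -m pendant '[{"claw":30,"linear":[0,0,0],"twist":0},{"claw":30,"linear":[0,0,0],"twist":0},{"claw":30,"linear":[0,0,0],"twist":0},{"claw":30,"linear":[0,0,0],"twist":0},{"claw":30,"linear":[0,0,0],"twist":0},{"claw":30,"linear":[0,0,0],"twist":0},{"claw":30,"linear":[-5,0,0],"twist":0},{"claw":30,"linear":[-10,0,0],"twist":0},{"claw":30,"linear":[-15,0,0],"twist":0},{"claw":30,"linear":[0,0,0],"twist":0}]'; python3 look.py 3; python3 jack.py w3.npz .548 -.2
```

```text
clock: 4.93
tool_pos: [0.5491, -0.1996, 0.0486]
orientation: [-163.0, 89.9, -8.6]
force: [0.6, -0.6, 0.5]
opening: 0.0723
clock: 5.77
tool_pos: [0.5489, -0.1998, 0.0792]
orientation: [-162.1, 89.9, -7.7]
force: [1.6, -0.3, -7.5]
opening: 0.0402
5.7667 [ 0.5489 -0.1998  0.0792] [ -0.8  19.8 -21.8   0.  -48.3  65.2] [ 1.6 -0.3 -7.5]
block 127 [ 0.547  -0.2299  0.0854] ((0.5469804406166077, -0.23028971254825592), (0.014082149602472782, 0.002318385522812605), 71.2567367553711)
saddle 2 [ 0.572  -0.1894  0.0612] ((0.5720232725143433, -0.18935725092887878), (0.001331667648628354, 0.0), 131.98793029785156)
plate 147 [ 0.7309 -0.1456  0.0094] ((0.7319097518920898, -0.1440286785364151), (0.009230864234268665, 0.019799696281552315), 35.5095100402832)
```

```bash
R='skip'; python3 -m pendant '[{"claw":30,"linear":[0,0,0],"twist":0.06},{"claw":30,"linear":[0,0,0],"twist":0.1},{"claw":30,"linear":[0,0,0],"twist":0.1},{"claw":30,"linear":[0,0,0],"twist":0.1},{"claw":30,"linear":[0,0,0],"twist":0.1},{"claw":30,"linear":[0,0,0],"twist":0.1},{"claw":30,"linear":[0,0,0],"twist":0.1},{"claw":30,"linear":[0,0,0],"twist":0.1},{"claw":30,"linear":[0,0,0],"twist":0.1},{"claw":30,"linear":[0,0,0],"twist":0.1}]' && python3 -m pendant '[{"claw":30,"linear":[0,0,0],"twist":0.1},{"claw":30,"linear":[0,0,0],"twist":0.1},{"claw":30,"linear":[0,0,0],"twist":0.1},{"claw":30,"linear":[0,0,0],"twist":0.1},{"claw":30,"linear":[0,0,0],"twist":0.1},{"claw":30,"linear":[0,0,0],"twist":0.1},{"claw":30,"linear":[0,0,0],"twist":0.1},{"claw":30,"linear":[0,0,0],"twist":0.1},{"claw":30,"linear":[0,0,0],"twist":0.1},{"claw":30,"linear":[0,0,0],"twist":0.1}]' && python3 -m pendant '[{"claw":30,"linear":[0,0,0],"twist":0.1},{"claw":30,"linear":[0,0,0],"twist":0.1},{"claw":30,"linear":[0,0,0],"twist":0.1},{"claw":30,"linear":[0,0,0],"twist":0.1},{"claw":30,"linear":[0,0,0],"twist":0.1},{"claw":30,"linear":[0,0,0],"twist":0.1},{"claw":30,"linear":[0,0,0],"twist":0.1},{"claw":30,"linear":[0,0,0],"twist":0.1},{"claw":30,"linear":[0,0,0],"twist":0.1},{"claw":30,"linear":[0,0,0],"twist":0.04}]'
python3 - <<'E'
from h import *
o=get_obs(); print(o["joint_pos"].round(1),o["orientation"]); r=np.radians(o["orientation"])
from scipy.spatial.transform import Rotation as Ro
R=Ro.from_euler("xyz",r).as_matrix(); print(R.round(3)); print("jack yaw",np.degrees(np.arctan2(R[1,1],R[0,1]))+90-180)
for n in("top","scene"):
    im,d=snapshot(n); W=world_map(n,d); np.savez(f"{n}1.npz",im=im,d=d,W=W)
save("pics/scene1.png",im[120:330,130:410],2.8)
E
```

```text
clock: 6.65
tool_pos: [0.547, -0.1994, 0.0758]
orientation: [60.3, 89.9, 159.3]
force: [-0.4, 0.0, -10.4]
opening: 0.0399
clock: 7.48
tool_pos: [0.5471, -0.1994, 0.0758]
orientation: [115.3, 89.9, 157.1]
force: [-0.7, 0.8, -8.2]
opening: 0.0399
clock: 8.32
tool_pos: [0.5471, -0.1994, 0.0759]
orientation: [168.9, 89.9, 156.7]
force: [-0.7, 0.0, -8.6]
opening: 0.0398
[  -0.8   20.   -22.    -0.   -48.1 -101.3] [168.90074836  89.90422046 156.72856382]
[[-0.002  0.211  0.978]
 [ 0.001  0.978 -0.211]
 [-1.     0.    -0.002]]
jack yaw -12.17219965631216
```

View pics/scene1.png

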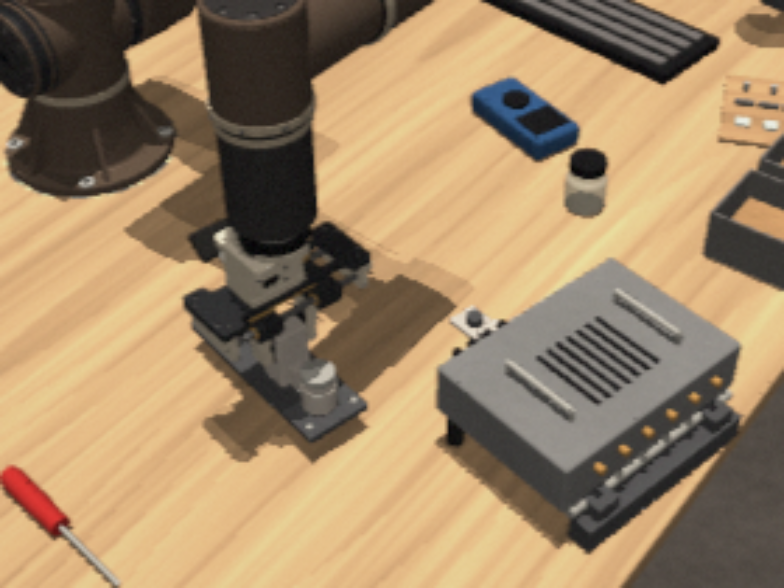

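Scene view: jack held level, saddle end toward the instrument (saddle at (320,378)), handle toward the robot; lug at (475,320). Measure the saddle in hand.

Run:
```python
from h import *
z=np.load("scene1.npz"); W=z["W"]; D=np.hypot(W[...,0]-.606,W[...,1]+.212)
for lo,hi,r in((.08,.1,.022),(.025,.05,.06)):
    m=(D<r)&(W[...,2]>lo)&(W[...,2]<hi); n,l,st,ce=cv2.connectedComponentsWithStats(m.astype(np.uint8)); i=1+st[1:,4].argmax(); p=W[l==i]
    A=np.c_[p[:,:2]-p[:,:2].mean(0),np.ones(len(p))]; print(len(p),p.mean(0).round(4),np.median(p,0).round(4),cv2.minAreaRect(p[:,:2].astype(np.float32)),np.linalg.lstsq(A,p[:,2],rcond=None)[0].round(3))
```

```text
104 [ 0.6081 -0.2155  0.0886] [ 0.6086 -0.2166  0.0888] ((0.6069875955581665, -0.21434077620506287), (0.03492774814367294, 0.037830278277397156), 81.03594970703125) [-0.006  0.037  0.089]
411 [ 0.607  -0.224   0.0388] [ 0.6152 -0.2282  0.0389] ((0.5988130569458008, -0.21176683902740479), (0.08265425264835358, 0.0937659814953804), 74.51264190673828) [-0.02   0.023  0.039]
```

```bash
python3 -m pendant '[{"claw":30,"linear":[0,15,-25],"twist":0},{"claw":30,"linear":[0,25,-25],"twist":0},{"claw":30,"linear":[0,26,0],"twist":0},{"claw":30,"linear":[0,26,0],"twist":0},{"claw":30,"linear":[0,26,0],"twist":0},{"claw":30,"linear":[0,26,0],"twist":0},{"claw":30,"linear":[0,26,0],"twist":0},{"claw":30,"linear":[8,12,0],"twist":0},{"claw":30,"linear":[10,0,0],"twist":0},{"claw":30,"linear":[6,0,0],"twist":0}]' && python3 -m pendant '[{"claw":30,"linear":[0,0,0],"twist":0},{"claw":30,"linear":[0,0,0],"twist":0},{"claw":30,"linear":[0,0,10],"twist":0},{"claw":30,"linear":[0,0,15],"twist":0},{"claw":30,"linear":[0,0,10],"twist":0},{"claw":30,"linear":[0,0,5],"twist":0},{"claw":30,"linear":[0,0,0],"twist":0},{"claw":30,"linear":[0,0,0],"twist":0},{"claw":30,"linear":[0,0,0],"twist":0},{"claw":30,"linear":[0,0,0],"twist":0}]'
python3 - <<'E'
from h import *
o=get_obs(); tp=o["tool_pos"]; e=tp[:2]+.06*np.array([.978,-.211]); print(tp.round(4),e)
im,d=snapshot("scene"); W=world_map("scene",d); save("pics/scene2.png",im[150:300,180:380],4)
D=np.hypot(W[...,0]-e[0],W[...,1]-e[1])
m=(D<.022)&(W[...,2]>.055)&(W[...,2]<.075); p=W[m]; print(len(p),p.mean(0).round(4),cv2.minAreaRect(p[:,:2].astype(np.float32)))
m=(D<.06)&(W[...,2]>.008)&(W[...,2]<.022); p=W[m]; print("plate",len(p),np.median(p[:,2]))
# boss ray at z .095 in scene
c,R,t=P("scene"); C=-R.T@t
s=im[225:245,288:310].astype(int).mean(2); ys,xs=np.where(s<95); print(np.c_[xs+288,ys+225].mean(0),len(xs)); print(proj("scene",[.694,-.0465,.095]),proj("scene",[.694,-.0465,.085]))
E
```

```text
clock: 9.25
tool_pos: [0.5355, -0.0108, 0.0516]
orientation: [-163.0, 89.9, -174.7]
force: [-1.0, -0.6, -10.5]
opening: 0.0397
clock: 10.08
tool_pos: [0.5746, -0.0196, 0.053]
orientation: [-166.5, 90.0, -178.3]
force: [0.4, 0.5, -8.6]
opening: 0.0403
[ 0.5746 -0.0196  0.053 ] [ 0.63326804 -0.03226172]
88 [ 0.6358 -0.0349  0.0663] ((0.6344743967056274, -0.0351107232272625), (0.03813833370804787, 0.0371459424495697), 12.868934631347656)
plate 242 0.016657106680303013
[295.34899329 235.01342282] 149
(np.float64(298.5853206696456), np.float64(231.88892940490132)) (np.float64(298.4989187070909), np.float64(234.21234146813265))
```

View pics/scene2.png

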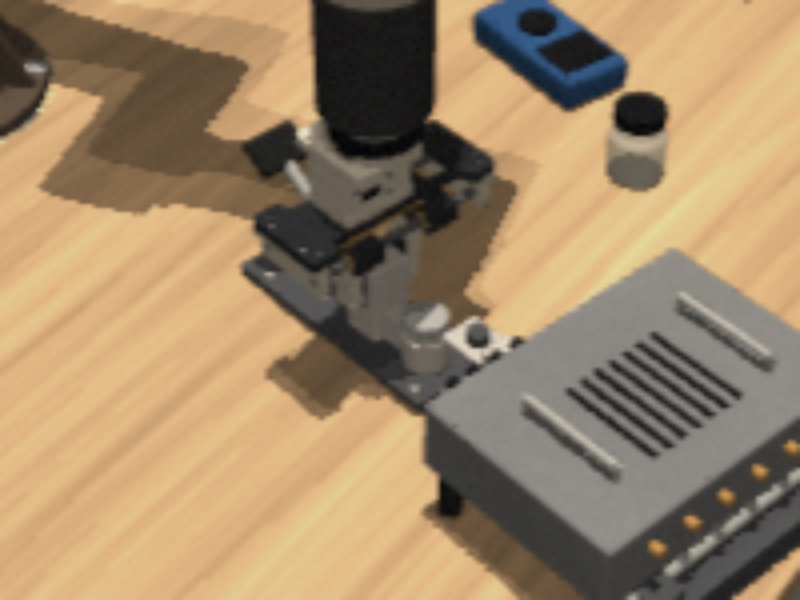

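Boss top at (478,330) in the 4x crop, which agrees with the prediction within ~1 px (~2-3 mm). Jack is lined up ~61 mm before the pad. Insert.

```bash
python3 -m pendant '[{"claw":30,"linear":[2,0,5],"twist":0},{"claw":30,"linear":[0,0,10],"twist":0},{"claw":30,"linear":[0,0,12],"twist":0},{"claw":30,"linear":[0,0,12],"twist":0},{"claw":30,"linear":[0,0,12],"twist":0},{"claw":30,"linear":[0,0,7],"twist":0},{"claw":30,"linear":[0,0,3],"twist":0},{"claw":30,"linear":[0,0,0],"twist":0},{"claw":30,"linear":[1,0,0],"twist":0},{"claw":30,"linear":[1,0,0],"twist":0}]'
python3 - <<'E'
from h import *
o=get_obs(); tp=o["tool_pos"]; e=tp[:2]+.06*np.array([.978,-.211]); print(tp.round(4),e,o["force"])
im,d=snapshot("scene"); save("pics/scene3.png",im[195:275,250:350],8)
def ray(u,v,z):
    c,R,t=P("scene"); C=-R.T@t; r=R.T@np.array([(u-c["cx"])/c["fx"],(v-c["cy"])/c["fy"],1]); return C+r*(z-C[2])/r[2]
print("boss scene",ray(299.5,232.5,.095))
for n,p in(("saddle",[e[0],e[1],.062]),("boss",[.694,-.0465,.095])): print(n,proj("scene",p))
E
```

```text
clock: 10.97
tool_pos: [0.6347, -0.0321, 0.0492]
orientation: [-122.9, 90.0, -134.7]
force: [2.0, -0.1, -4.5]
opening: 0.0398
[ 0.6347 -0.0321  0.0492] [ 0.69337251 -0.0447218 ] [ 1.99247043 -0.07698023 -4.47774577]
boss scene [ 0.69787355 -0.04707401  0.095     ]
saddle (np.float64(298.46220931809904), np.float64(239.08043199376291))
boss (np.float64(298.5853206696456), np.float64(231.88892940490132))
```

View pics/scene3.png

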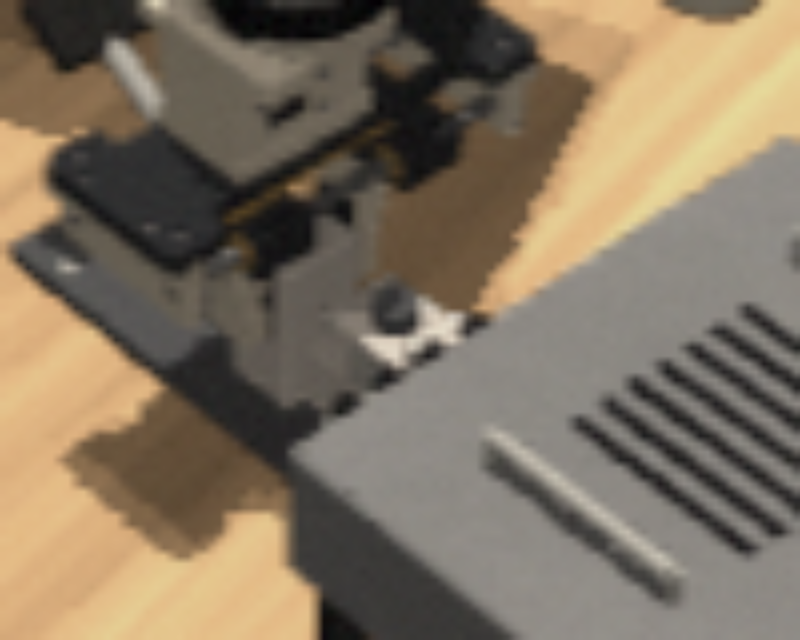

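```bash
python3 -m pendant '[{"claw":30,"linear":[1,0,0],"twist":0},{"claw":30,"linear":[1,0,0],"twist":0},{"claw":30,"linear":[1,0,0],"twist":0},{"claw":30,"linear":[0,0,0],"twist":0},{"claw":60,"linear":[0,0,0],"twist":0},{"claw":87,"linear":[0,0,0],"twist":0},{"claw":87,"linear":[0,0,0],"twist":0},{"claw":87,"linear":[0,0,0],"twist":0},{"claw":87,"linear":[0,0,0],"twist":0},{"claw":87,"linear":[0,0,0],"twist":0}]' && python3 -m pendant '[{"claw":87,"linear":[0,0,0],"twist":0},{"claw":87,"linear":[-10,0,0],"twist":0},{"claw":87,"linear":[-25,0,0],"twist":0},{"claw":87,"linear":[-30,0,0],"twist":0},{"claw":87,"linear":[-30,0,0],"twist":0},{"claw":87,"linear":[-30,0,0],"twist":0},{"claw":87,"linear":[-30,0,0],"twist":0},{"claw":87,"linear":[-25,0,0],"twist":0},{"claw":87,"linear":[0,0,0],"twist":0},{"claw":87,"linear":[0,0,0],"twist":0}]'
python3 look.py 4 handle_pad saddle_top jack_grip lift_pad; python3 jack.py w4.npz .635 -.032
python3 - <<'E'
from h import *
im,d=snapshot("top"); W=world_map("top",d); np.savez("top4.npz",im=im,d=d,W=W)
z=np.load("w4.npz"); W=z["W"]; D=np.hypot(W[...,0]-.514,W[...,1]+.008)
m=(D<.06)&(W[...,2]>.09)&(W[...,2]<.15);p=W[m];print("hpad",len(p),p.mean(0),cv2.minAreaRect(p[:,:2].astype(np.float32)) if len(p)else 0)
E
```

```text
clock: 11.85
tool_pos: [0.6351, -0.0321, 0.0461]
orientation: [4.9, 90.0, -6.9]
force: [0.3, -0.6, -0.2]
opening: 0.0747
clock: 12.68
tool_pos: [0.6359, -0.0319, 0.2288]
orientation: [23.9, 89.7, 12.1]
force: [-0.4, -1.0, -1.1]
opening: 0.0869
12.6833 [ 0.6359 -0.0319  0.2288] [  14.7   16.7   -4.5    0.   -68.5 -116.5] [-0.4 -1.  -1.1]
handle_pad [279.7, 64.1] 0.71 [ 0.5162 -0.0082  0.1255]
handle_pad [282.8, 234.8] 0.71 [ 0.6814 -0.0398  0.0579]
saddle_top [278.1, 232.0] 0.75 [ 0.6781 -0.0436  0.058 ]
jack_grip [279.4, 137.7] 0.69 [ 0.5766 -0.021   0.0865]
lift_pad [277.0, 257.8] 0.79 [ 0.691  -0.0471  0.0924]
block 1305 [ 0.6346 -0.0323  0.0832] ((0.634932279586792, -0.03222387656569481), (0.0389837883412838, 0.03441318869590759), 78.28682708740234)
saddle 108 [ 0.6787 -0.0414  0.058 ] ((0.6784398555755615, -0.04144136607646942), (0.026065591722726822, 0.006114290561527014), 78.30181121826172)
plate 3654 [6.071e-01 6.000e-04 8.300e-03] ((0.617673933506012, -0.003944650292396545), (0.03223372995853424, 0.2341732531785965), 78.30152130126953)
hpad 3470 [ 0.51848522 -0.00809719  0.12243344] ((0.5323907732963562, -0.01101815328001976), (0.05054290220141411, 0.07916536182165146), 78.19499206542969)
```

View pics/w4.png

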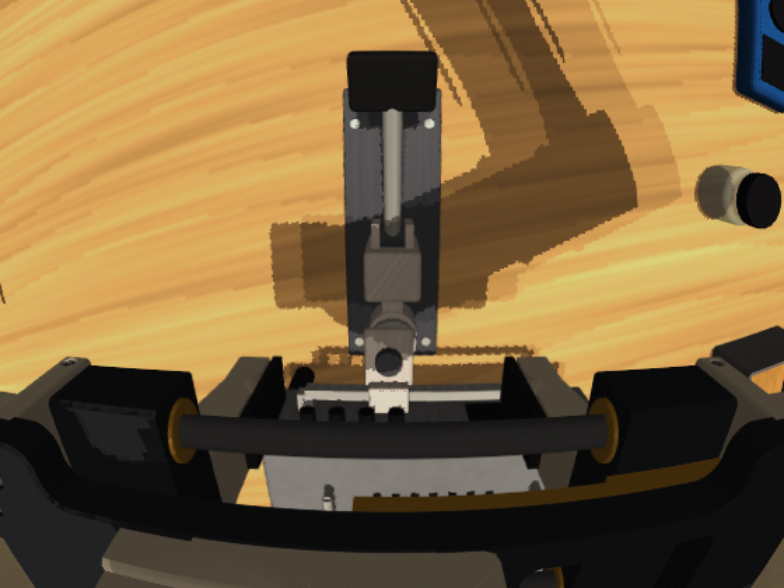

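View from above: jack upright with handle toward the robot (pad at (393,80)), boss at (388,362) in line with block (393,275), lug over the saddle. Measure boss vs. saddle in this one picture.

Run:
```python
from h import *
z=np.load("w4.npz"); W=z["W"]; g=z["im"].astype(int).mean(2); u,v=277,257
s=np.s_[v-14:v+15,u-14:u+15]; w=W[s]; m=(g[s]<90); n,l,st,ce=cv2.connectedComponentsWithStats(m.astype(np.uint8)); i=l[14,14]
p=w[(l==i)&(w[...,2]>.0905)]; print(len(p),p.mean(0),p.min(0),p.max(0))
b=np.array([.6347,-.0323]); sd=b+.06*np.array([np.cos(np.radians(-11.8)),np.sin(np.radians(-11.8))]); c=(p.min(0)+p.max(0))/2; d=c[:2]-sd
print("saddle",sd,"boss",c,"diff",d)
D=np.hypot(W[...,0]-.514,W[...,1]+.008); q=W[(D<.05)&(g<60)&(W[...,2]>.1)]; print("hpad",len(q),q.mean(0),cv2.minAreaRect(q[:,:2].astype(np.float32)))
```

```text
271 [ 0.69237623 -0.04723384  0.09506314] [ 0.55235454 -0.05719143  0.09053264] [ 0.7035153  -0.01502138  0.38500359]
saddle [ 0.69343204 -0.04456976] boss [ 0.62793492 -0.0361064   0.23776812] diff [-0.06549712  0.00846336]
hpad 3017 [ 0.51562265 -0.00740803  0.15385768] ((0.5230224132537842, -0.00897812657058239), (0.050375256687402725, 0.059885479509830475), 79.45677185058594)
```

Boss ≈ (0.693, -0.047) vs saddle (0.6934, -0.0446): about 2.5 mm off, well within 12 mm. Now close the fingers and move over the handle pad.

```bash
python3 -m pendant '[{"claw":0,"linear":[0,0,-10],"twist":0},{"claw":0,"linear":[0,0,-24],"twist":0},{"claw":0,"linear":[0,0,-24],"twist":0},{"claw":0,"linear":[0,0,-24],"twist":0},{"claw":0,"linear":[0,0,-24],"twist":0},{"claw":0,"linear":[0,0,-12],"twist":0},{"claw":0,"linear":[0,0,0],"twist":0},{"claw":0,"linear":[0,0,0],"twist":0},{"claw":0,"linear":[0,0,0],"twist":0},{"claw":0,"linear":[0,0,0],"twist":0}]' && python3 -m pendant '[{"claw":0,"linear":[20,0,0],"twist":0},{"claw":0,"linear":[25,0,0],"twist":0},{"claw":0,"linear":[20,0,0],"twist":0},{"claw":0,"linear":[15,0,0],"twist":0},{"claw":0,"linear":[9,0,0],"twist":0},{"claw":0,"linear":[5,0,0],"twist":0},{"claw":0,"linear":[0,0,0],"twist":0},{"claw":0,"linear":[0,0,0],"twist":0},{"claw":0,"linear":[0,0,0],"twist":0},{"claw":0,"linear":[0,0,0],"twist":0}]'
```

```text
clock: 13.82
tool_pos: [0.5203, -0.0079, 0.2258]
orientation: [-121.7, 90.0, -133.5]
force: [-0.9, 1.1, -0.0]
opening: 0.0259
clock: 14.65
tool_pos: [0.5201, -0.0077, 0.133]
orientation: [27.7, 89.9, 15.8]
force: [0.3, -1.0, 0.5]
opening: 0.0007
```

```bash
python3 -m pendant '[{"claw":0,"linear":[4,0,0],"twist":0},{"claw":0,"linear":[4,0,-2],"twist":0},{"claw":0,"linear":[4,0,-2],"twist":0},{"claw":0,"linear":[4,0,-2],"twist":0},{"claw":0,"linear":[4,0,-2],"twist":0},{"claw":0,"linear":[4,0,-2],"twist":0},{"claw":0,"linear":[4,0,-1.5],"twist":0},{"claw":0,"linear":[4,0,-1.5],"twist":0},{"claw":0,"linear":[4,0,-1],"twist":0},{"claw":0,"linear":[4,0,-1],"twist":0}]' && python3 -m pendant '[{"claw":0,"linear":[4,0,-1],"twist":0},{"claw":0,"linear":[4,0,-1],"twist":0},{"claw":0,"linear":[4,0,-1],"twist":0},{"claw":0,"linear":[4,0,-0.5],"twist":0},{"claw":0,"linear":[4,0,-0.5],"twist":0},{"claw":0,"linear":[4,0,-0.5],"twist":0},{"claw":0,"linear":[2,0,0],"twist":0},{"claw":0,"linear":[0,0,0],"twist":0},{"claw":0,"linear":[0,0,0],"twist":0},{"claw":0,"linear":[0,0,0],"twist":0}]'
python3 look.py 5
python3 - <<'E'
from h import *
im,d=snapshot("scene"); W=world_map("scene",d); save("pics/scene5.png",im[150:300,180:380],4)
E
```

```text
clock: 15.48
tool_pos: [0.5048, -0.0046, 0.0922]
orientation: [34.8, 90.0, 23.0]
force: [-2.5, 1.9, 7.9]
opening: 0.0008
clock: 16.32
tool_pos: [0.5005, -0.0037, 0.0663]
orientation: [33.8, 90.0, 22.0]
force: [-2.4, 2.5, 7.2]
opening: 0.0005
16.3167 [ 0.5005 -0.0037  0.0663] [  22.1   14.   -32.9    0.   -43.1 -123.9] [-2.4  2.5  7.2]
```

View pics/scene5.png

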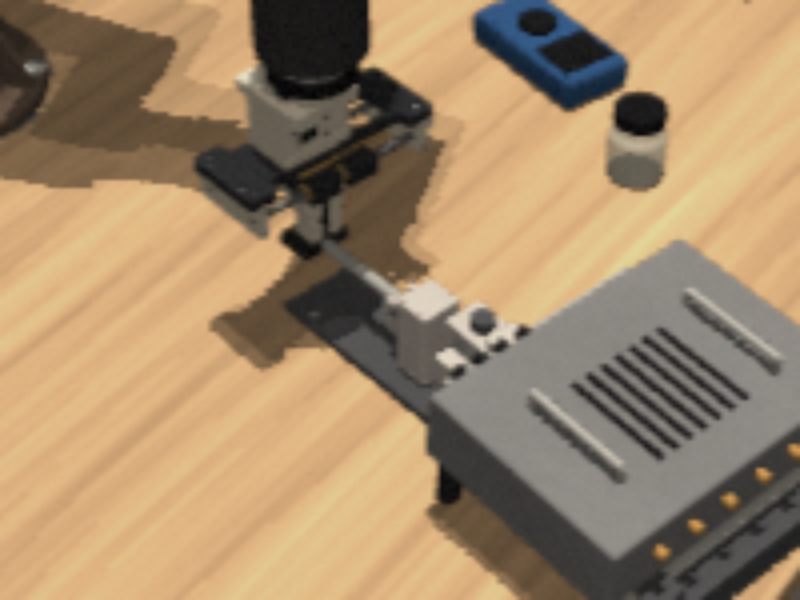

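The handle is down to about level and the instrument front is visibly raised (boss at (483,318), was (478,330)). Press on a few more mm to sit firmly on the stop, and check heights.

```bash
python3 -m pendant '[{"claw":0,"linear":[1,0,0],"twist":0},{"claw":0,"linear":[1,0,0],"twist":0},{"claw":0,"linear":[1,0,0],"twist":0},{"claw":0,"linear":[1,0,0],"twist":0},{"claw":0,"linear":[0,0,0],"twist":0},{"claw":0,"linear":[0,0,0],"twist":0},{"claw":0,"linear":[0,0,0],"twist":0},{"claw":0,"linear":[0,0,0],"twist":0},{"claw":0,"linear":[0,0,0],"twist":0},{"claw":0,"linear":[0,0,0],"twist":0}]'
cat > chk.py <<'E'
from h import *
im0=np.load("w2.npz")
o=get_obs(); print(o["clock"],o["tool_pos"].round(4),o["force"].round(1))
b0=np.load("scene0.npz")["W"]
im,d=snapshot("scene"); W=world_map("scene",d)
for n,w in(("before",b0),("now",W)):
    D=np.hypot(w[...,0]-.694,w[...,1]+.0465); m=(D<.011)&(w[...,2]>.088)&(w[...,2]<.125); print(n,"boss",m.sum(),np.median(w[m],0).round(4))
    D=np.hypot(w[...,0]-.76,w[...,1]+.06); m=(D<.02)&(w[...,2]>.1); print(" case front z",np.median(w[m][:,2]).round(4))
D=np.hypot(W[...,0]-.634,W[...,1]+.032); m=(D<.03)&(W[...,2]>.078)&(W[...,2]<.092); print("block top",m.sum(),W[m].mean(0).round(4),cv2.minAreaRect(W[m][:,:2].astype(np.float32)))
wi,wd=snapshot("wrist"); w=world_map("wrist",wd)
D=np.hypot(w[...,0]-.575,w[...,1]+.02); m=(w[...,2]<.03)&(D<.11)&(wi.mean(2)<90)&(wd>0)
for t in("jack_grip","lift_pad","handle_pad"):
    for b in boxes_of("scene",t)[:1]: print(t,b["xy"],W[int(b["xy"][1]),int(b["xy"][0])].round(4))
E
python3 chk.py
```

```text
clock: 17.25
tool_pos: [0.5006, -0.0037, 0.0642]
orientation: [14.1, 89.9, 2.4]
force: [-10.3, 4.5, 29.1]
opening: 0.0002
17.25 [ 0.5006 -0.0037  0.0642] [-10.3   4.5  29.1]
before boss 22 [ 0.6964 -0.0489  0.0947]
 case front z 0.1158
now boss 20 [ 0.6965 -0.05    0.1135]
 case front z 0.1295
block top 116 [ 0.6384 -0.0365  0.0849] ((0.6358463168144226, -0.03407972306013107), (0.04163679853081703, 0.04163787513971329), 80.93888854980469)
jack_grip [275.3, 227.5] [0.5651 0.0011 0.0095]
lift_pad [297.6, 231.5] [ 0.6959 -0.0584  0.1089]
```

```bash
python3 -m pendant '[{"claw":0,"linear":[-1,0,-1],"twist":0},{"claw":0,"linear":[0,0,0],"twist":0},{"claw":0,"linear":[0,0,0],"twist":0},{"claw":0,"linear":[0,0,0],"twist":0},{"claw":0,"linear":[0,0,0],"twist":0},{"claw":0,"linear":[0,0,0],"twist":0},{"claw":0,"linear":[0,0,0],"twist":0},{"claw":0,"linear":[0,0,0],"twist":0},{"claw":0,"linear":[0,0,0],"twist":0},{"claw":0,"linear":[0,0,0],"twist":0}]'; python3 chk.py
```

```text
clock: 18.33
tool_pos: [0.5005, -0.0036, 0.0649]
orientation: [9.7, 89.9, -2.0]
force: [-4.5, 0.2, 22.6]
opening: 0.0004
18.3333 [ 0.5005 -0.0036  0.0649] [-4.5  0.2 22.6]
before boss 22 [ 0.6964 -0.0489  0.0947]
 case front z 0.1158
now boss 22 [ 0.6948 -0.0493  0.1122]
 case front z 0.1291
block top 116 [ 0.6387 -0.0358  0.0847] ((0.637834906578064, -0.03418869525194168), (0.03992139920592308, 0.03937852382659912), 78.16771697998047)
jack_grip [274.0, 227.3] [ 0.5657 -0.0054  0.0146]
lift_pad [295.1, 230.8] [ 0.6851 -0.0536  0.1034]
handle_pad [266.0, 215.4] [ 0.5371 -0.0117  0.0585]
```

Stable: 22.6 N on the handle against its stop, boss raised ~17.5 mm, jack flat and in place. Handing in.

```bash
python3 -c "
from plant import *
print(close_job()); o=get_obs(); print(o['clock'],o['tool_pos'],o['force'])"
```

```text
the job is handed in; nothing more can be done
None
the job is handed in; nothing more can be done
```

I gripped the jack by its block, turned it about 166° so the handle faces the robot, slid the saddle under the lift pad and let go. I then pushed the handle down to its stop with closed fingers and handed the job in at about 18 s, still holding it down. No verdict was reported.

- **Saddle position:** about 2.5 mm from the pad axis in the wrist picture taken after letting go. The scene camera put the boss up to 4 mm away from the wrist estimate. Both are inside the 12 mm limit.
- **Lift:** boss about 17.5 mm higher and case front about 13 mm higher than at the start.
- **Handle:** level on its stop, with 22.6 N of push. I eased off from 29 N, where the tool was also pushing sideways with about 10 N. That dropped to about 4.5 N.
- **Jack:** flat, with the block top at 85 mm. It had not visibly moved under load; the last two scene fits differed by about 2 mm, which is within their noise.
- **Instrument and bystanders:** no command took the robot near the instrument, and no contact showed in the force readings. In the last scene picture the meter and jar look unmoved. The driver was out of that crop, but nothing went near it.
- **Disagreement:** the detector's point for the lift pad in the last check was about 10 mm off the depth measurement and noisy, so I relied on the depth.

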